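# Lock the end board onto the mould with its cam disc

### The arm

A 6-joint arm with a two-finger parallel gripper is mounted at the origin on a cart in front of the work surface, level with it; the furniture and walls round the work are solid. World frame = base frame: x ahead of the robot, y to its left, z up, the work surface at z = 0. Lengths are in m, angles in rad, forces in N, time in s.
With the tool pointing down it reaches from about 0.35 to 0.975 m from the base axis. Payload 4.9 kg.
Tool frame: the origin (TCP) lies at the very end of the fingers, on their centre line; the grasp point (between the pads) lies manip.grip_point_offset behind it (manip.grip_point_offset is the distance from the TCP to the grasp point, in m); z points along the fingers, y is the line along which they close (so a half turn about z gives the same grasp; the last joint's range is limited). The gripper opens to 85 mm and grips with 20 to 120 N. Pads are 22 mm wide; open, the fingers measure 114 mm over their backs; the gripper's body (76 mm by 85 mm) begins 54 mm behind the grasp point. The pads swing forward as they close: fully open they stand 13 mm farther back than shut.
Start: joints at [1.063, 0.053, 1.613, -0, 1.476, -0.119], TCP at [0.237, 0.578, 0.231] pointing down, gripper open.
Joint ranges: [-3.01, 3.01], [-1.01, 2.22], [0.06, 2.58], [-1.02, 4.17], [0.09, 2.62], [-3.14, 3.14]. Speed limits (rad/s): [2.57, 2.57, 3.14, 3.14, 3.14, 3.14].

### API

Orientations are given as a unit quaternion [w, x, y, z].
In Python, from plant import manip gives the robot as it stands.
- The arm moves only by the shell command python3 -m crank 'ROWS' [OPENING]. ROWS is JSON, a list of rows, each an object of numbers: "x", "y", "z": the shift along the tool's x, y, z in cm; "turn": the turn about the tool's z in rad. In form: [{"x": .., "y": .., "z": .., "turn": ..}, ...]. A call has 1 to 5 rows; each row shifts and turns the commanded pose from where the row before left it, along the tool's axes as they then stand; what a row does not reach is not made up. A row lasts 1/10 s, in which the tool goes at most 50 mm and 8.59 degrees, less where a joint would pass 70% of its speed; a pose out of reach is approached as far as the arm can. A call with a gripper value outside its range is refused whole. OPENING is the opening in per cent of the stroke, from 0 (shut) to 100 (fully open), set as the call begins (- or left out, the last holds). The fingers move at their own pace and stop on an object; the grip force is fixed at half the most. Time passes only in rows, so rows that do not move let the fingers close. It gives the time, the measured TCP pose, the force, the opening and the grip force at its end, in the units of the state.
- manip.state(): the state, without advancing time (a new reading comes with each control period).
- manip.grab_frame(name): name is "scene" or "top" or "wrist"; returns (picture, depth): 400x640x3 uint8, red, green, blue; 400x640 float32, m along the optical axis (not along the pixel's ray), 0 where there is no reading.
- manip.camera_model(name): a dict with "mtx" (3x3 intrinsics, pixels), "world_to_cam" (4x4, takes a point from world to camera coordinates). Camera axes: x right, y down, z forward; pixel columns grow to the right and rows downward; lengths in m; the calibration is good to about 2 mm. The wrist camera is an equidistant fisheye: a pixel r from the principal point sees the ray r / f radians off the axis. A picture is of the moment at which its call begins: read the wrist's pose just before it. camera_model takes no time and is no camera call; for the wrist camera it gives the pose at the moment of the call.
- manip.job_done(): hands the job in; it is judged then, once.
The state is a dict: "time": time; "joint_pos": joint angles; "joint_vel": joint speeds; "joint_efforts": joint torques, N m; "tool_pos": TCP position; "tool_rot": TCP orientation; "contact_force": force on the tool from outside, world axes, zero at the start; "ft_torque": the same for the moment, N m; "gripper_width": opening from 0.0 (shut) to 1.0 (fully open); "grasp_force": force on a finger pad.
Only numpy, scipy, OpenCV 4.12 (cv2) and the standard library are available. Lean on these libraries where they do the work, as an engineer would, in place of code of your own. Each camera call takes 0.05 s, during which the arm holds its last target. There are 200 camera calls.

### The job

Close the knock-down mould: turn the cam disc until its opening faces the bolt channel, stand the loose end board with the hooked draw bolt in front of the mould and slide its bolt in through the opening, then turn the cam disc clockwise half a turn so that it draws the board fully home against both cheeks. Let go of everything, and do not disturb the dowel board or the other things on the bench.

Things in the scene. Friction and masses are not known exactly. Their poses are not given: they have to be found in the camera images.
- mould_base: fixed half of the mould, pale wood on a plywood base 6 mm thick (x -98 to +74, y +-70 mm), fixed to the bench. Origin on the bench directly under the cam axis; its +x is the draw direction, from the board towards the cam. Two abutment cheeks at x -100 to -60, y 36 to 70 and -70 to -36, top z 45. Back rail at x 56 to 76, top z 45
- seat (a point): point midway between the cheeks in the plane of their front faces (the board is drawn against these), mould frame (-100, 0, 35) mm, same axes. A sprung rubber buffer stands 8 mm out of each cheek face (y +-53, z 34) and slides in, about 0.45 N per mm each: the board is pushed back out unless the cam holds it
- channel (a point): mouth of the bolt channel at bolt height, mould frame (-100, 0, 16) mm. Low guides (top z 26) between the cheeks leave a channel along x, open above: y -8.5 to +8.5 from x -86 to -56, with a lead-in about 25 mm wide at x -100. Above the guides the space between the cheeks is free for a finger
- cam_axis (a point): point on the vertical cam axis, height 63 mm, halfway up the handle; does not turn. The black handle bar passes through the axis: 14 mm wide, z 47 to 78, from 27 mm on its blunt side to 35 mm on the other, then a nose 9 mm wide (z 47 to 69) on to 49 mm. The nose lies over the opening in the disc's rim
- cam (a joint): angle of the cam disc (rad), growing clockwise seen from above. 0: the opening in its rim faces the bolt channel (mould -x). 3.14: locked, half a turn on. Stops at -0.5 and 3.25. It stays where left (friction 0.12 N m; up to 0.7 N m while drawing). The bolt's pin enters freely within about 0.15 rad of 0
- cam_nose (a point): point on the handle's nose 47 mm from the cam axis, height 63 mm; turns with the disc. The disc is steel, 104 mm across, top z 47, its rim down to z 25 with one opening 30 mm wide; bolt shanks pass under. Its spiral hook starts beside the opening and pulls the pin from 38 to 22.5 mm from the axis as the disc turns from 0.5 to 2.45, then keeps it there
- end_board: loose pale wooden board 22 x 130 x 70 mm (x, y, z), about 0.36 kg, standing on edge, with one hooked draw bolt out of its +x face. Origin at the centre of its underside. Home: origin at mould x = -111 mm, y = 0, same yaw as the mould, standing on the bench. Before the cam turns, the buffers meet it at x = -119; the hook can catch it from x = -125 on
- bolt_pin (a point): middle of the upright pin of the draw bolt, board frame (89, 0, 31) mm. The steel bolt, 12 mm thick, leaves the middle of the +x face at height 16 mm and runs along +x to 97 mm from the origin; the 12 mm pin rises from it at x = 89 mm, top z 37
- board_face (a point): middle of the board's bolt-side face, board frame (11, 0, 35) mm
- dowel_board: another loose board of the same wood and size, but with two plain straight steel dowels (12 mm thick, y +-35, height 16, reaching to x = 85 mm) and no hooked bolt; not for this job, leave it. Origin at the centre of its underside
- squeeze_bottle: white squeeze bottle 196 mm tall, 56 mm across, standing behind the mould; origin under its centre; leave it
- tape_roll: yellow tape roll lying flat, 62 x 75 x 24 mm; origin under its centre; leave it
- sanding_block: dark wooden sanding block 48 x 120 x 36 mm; origin under its centre; leave it
- string_tube: clear tube with a black cap, 38 mm across, 121 mm tall, standing; origin under its centre; leave it
- capo: black spring capo lying flat, 40 x 75 x 18 mm; origin under its centre; leave it
- stubby_driver: stubby screwdriver with an orange and black grip, lying, 28 x 108 x 28 mm; origin under its centre; leave it

How it is judged:
By the outcome, as a careful person would: the job done as asked, in the order asked, and still so for the second after the job is handed in, with the robot touching nothing.
It also fails if it takes over 67 s, if anything falls off the work surface, if the arm or the gripper's body presses on something with over 40 N, if the wrist force passes 120 N, or if a joint passes its speed limit or range.

## Working session

There is one attempt and no reset: what is moved stays moved. The work goes in short steps, Python scripts to look and compute and a shell command to move; the robot and the scene stay as the last step left them, time stands still between calls to the robot, and variables do not carry over. Pictures are saved under pics/ and viewed, at most 10 in all, crops included, and the job is handed in when it is done.

```bash
mkdir -p pics; ls; python3 - <<'E'
from plant import manip
import cv2,numpy as np
s=manip.state();print(s['time'],s['tool_pos'],s['tool_rot'],manip.grip_point_offset)
for n in ("top","scene"):
    p,d=manip.grab_frame(n);np.savez(f"pics/{n}0.npz",p=p,d=d)
    m=manip.camera_model(n);print(n,m['mtx'].tolist() if hasattr(m['mtx'],'tolist') else m['mtx'],np.round(m['world_to_cam'],3).tolist())
    cv2.imwrite(f"pics/{n}0.png",p[:,:,::-1])
E
```

```text
pics
0.0 [0.23662853 0.5778057  0.23007022] [-3.14858327e-04  1.93180361e-01  9.81162728e-01 -9.74993154e-04] 0.0187
top [[439.46788847913956, 0.0, 311.0400045357636], [0.0, 439.46788847913956, 199.91510279705963], [0.0, 0.0, 1.0]] [[-0.013, -1.0, 0.007, 0.076], [-0.985, 0.011, -0.17, 0.545], [0.17, -0.009, -0.985, 1.115], [0.0, 0.0, 0.0, 1.0]]
scene [[420.76871590564446, 0.0, 314.04144195142163], [0.0, 420.76871590564446, 196.81704944216858], [0.0, 0.0, 1.0]] [[0.714, -0.7, -0.009, -0.353], [-0.45, -0.449, -0.772, 0.329], [0.537, 0.555, -0.635, 0.888], [0.0, 0.0, 0.0, 1.0]]
```

View pics/top0.png

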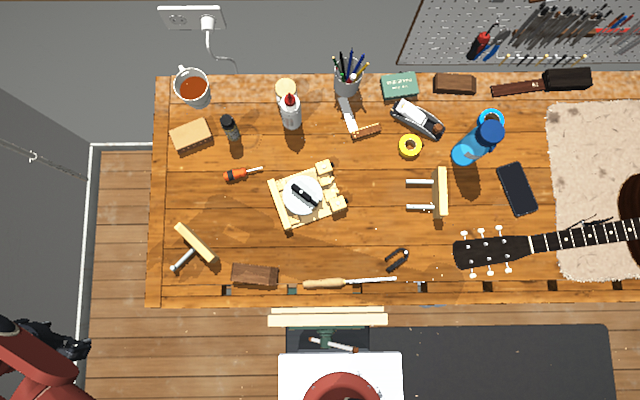

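View pics/scene0.png

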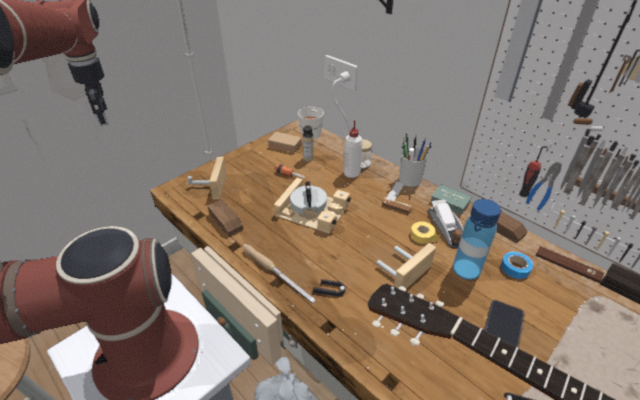

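Top view: mould at (305,195), with cheeks on its right and the back rail on its left. The hooked board is at (194,243) with its bolt to the lower left, and the dowel board is at (443,190). Next I'll take enlarged crops.

```bash
python3 - <<'E'
import cv2,numpy as np
p=np.load("pics/top0.npz")['p'][:,:,::-1]
a=cv2.resize(p[150:240,255:365],None,fx=7,fy=6.6666,interpolation=cv2.INTER_CUBIC)
cv2.imwrite("pics/c1.png",cv2.resize(p[152:237,255:360],None,fx=7,fy=7,interpolation=cv2.INTER_CUBIC))
cv2.imwrite("pics/c2.png",cv2.resize(p[210:285,155:235],None,fx=8,fy=8,interpolation=cv2.INTER_CUBIC))
E
```

```text
(no output)
```

View pics/c1.png

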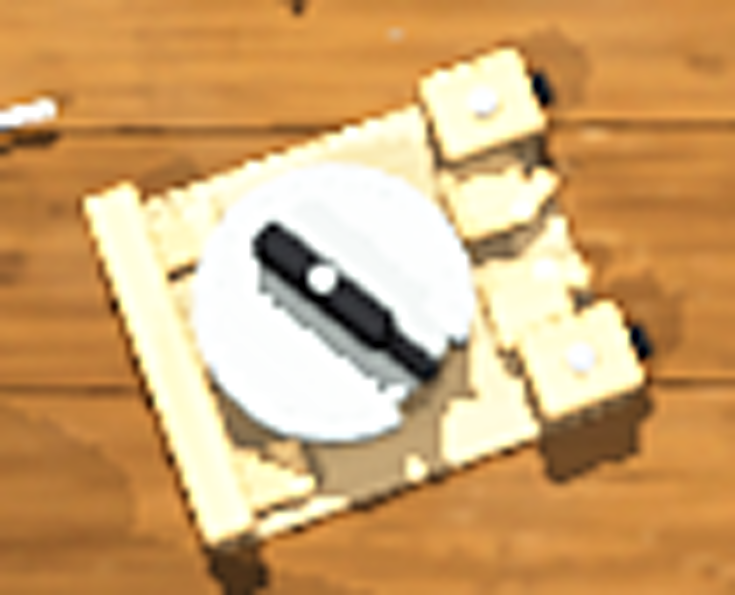

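View pics/c2.png

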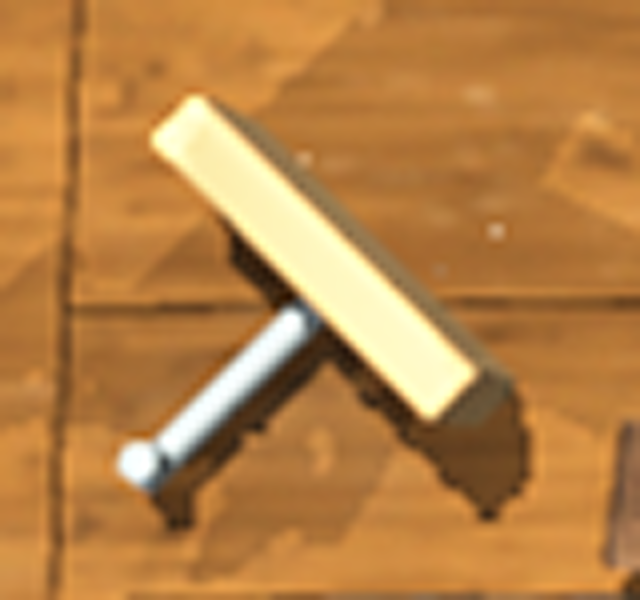

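The mould and board corners can all be read in these crops. In c1 the cheek fronts run from (512,48) to (648,378), the pivot is at (322,280) and the nose tip at (428,375). In c2 the board corners are (152,140), (198,95), (475,375) and (432,418), with the pin at (140,465).

```bash
cat > h.py <<'E'
import numpy as np
from plant import manip
from scipy.optimize import least_squares
def proj(P,m):
    q=(m['world_to_cam']@np.c_[P,np.ones(len(P))].T)[:3]; u=m['mtx']@q; return (u[:2]/u[2]).T
def fit(obj,px,m,x0):
    obj=np.array(obj,float)/1000
    def w(v):
        c,s=np.cos(v[2]),np.sin(v[2]);return np.c_[v[0]+c*obj[:,0]-s*obj[:,1],v[1]+s*obj[:,0]+c*obj[:,1],obj[:,2]]
    r=least_squares(lambda v:(proj(w(v),m)-px).ravel(),x0,loss='soft_l1');return r.x,(proj(w(r.x),m)-px).round(1).tolist()
def pixz(px,z,m):
    R=m['world_to_cam'][:3,:3];t=m['world_to_cam'][:3,3];c=-R.T@t
    d=R.T@np.linalg.inv(m['mtx'])@np.r_[px,1];return c+d*(z-c[2])/d[2]
def crop(a,s,o): return (np.array(a)+.5)/s-.5+np.array(o)
E
python3 - <<'E'
from h import *
m=manip.camera_model("top");m={k:np.array(v) for k,v in m.items()}
o=[(-100,70,45),(-100,36,45),(-60,36,45),(-60,70,45),(-100,-36,45),(-100,-70,45),(-60,-70,45),(-60,-36,45),(76,-70,45),(76,70,45)]
px=crop([(648,378),(610,300),(520,338),(555,415),(548,122),(512,48),(420,78),(448,160),(85,203),(210,545)],7,(255,152))
M,r=fit(o,px,m,[.5,.07,1.3]);print("mould",M,r)
b=[(11,-65,70),(-11,-65,70),(11,65,70),(-11,65,70),(89,0,37)]
B,r=fit(b,crop([(152,140),(198,95),(432,418),(475,375),(140,465)],8,(155,210)),m,[.4,.3,2.4]);print("board",B,r)
ax=pixz(crop((322,280),7,(255,152)),.078,m);n=pixz(crop((430,377),7,(255,152)),.069,m);bl=pixz(crop((266,238),7,(255,152)),.078,m)
print(ax,n,bl);a=np.arctan2(*(n-ax)[1::-1]);print("handle",a,"cam",-(a-(M[2]+np.pi)))
p=lambda x,y:[round(v,4) for v in(M[0]+np.cos(M[2])*x-np.sin(M[2])*y,M[1]+np.sin(M[2])*x+np.cos(M[2])*y)]
print("home board",p(-.111,0),"pre",p(-.24,0))
m2={k:np.array(v) for k,v in manip.camera_model("wrist").items()}
s=manip.state();print(np.linalg.inv(m2['world_to_cam']).round(3).tolist())
E
```

```text
mould [0.56051282 0.09177969 1.92227825] [[0.1, 0.3], [0.8, -0.4], [-0.3, -0.5], [-0.7, 0.3], [-0.2, 0.4], [0.4, -0.6], [-0.4, 0.3], [0.2, 0.1], [-0.1, -0.0], [0.2, 0.1]]
board [0.43775754 0.36922319 2.36614239] [[-0.6, 0.1], [-0.0, -0.5], [-0.1, 0.8], [0.8, -0.1], [0.0, -0.2]]
[0.56274892 0.09639746 0.078     ] [0.52753666 0.05695237 0.069     ] [0.57877495 0.11693249 0.078     ]
handle -2.299558361683493 cam 7.363429268369316
home board [np.float64(0.5987), np.float64(-0.0124)] pre [np.float64(0.6431), np.float64(-0.1335)]
[[0.38, 0.874, 0.303, 0.158], [0.925, -0.358, -0.127, 0.611], [-0.003, 0.329, -0.944, 0.373], [0.0, 0.0, 0.0, 1.0]]
```

```bash
R='[{"x":-3.1,"y":-2.45},{"x":-3.1,"y":-2.45},{"x":-3.1,"y":-2.45},{"x":-3.1,"y":-2.45},{"x":-3.1,"y":-2.45}]'
python3 -m crank '[{"x":-3.1,"y":-2.45},{"x":-3.1,"y":-2.45},{"x":-3.1,"y":-2.45},{"x":-3.1,"y":-2.45},{"x":-3.1,"y":-2.45}]' 50
python3 -m crank '[{"x":-3.1,"y":-2.45},{"x":-3.1,"y":-2.45},{"x":-3.1,"y":-2.45},{"x":-3.1,"y":-2.45},{"x":-3.1,"y":-2.45}]'
python3 -m crank '[{"x":-3.1,"y":-2.45},{"x":-3.1,"y":-2.45},{"x":-3.1,"y":-2.45},{"x":-3.1,"y":-2.45},{"x":-3.1,"y":-2.45}]'
python3 -m crank '[{"turn":0.147},{"turn":0.147},{"turn":0.147},{"turn":0.147},{"turn":0.147}]'
python3 -m crank '[{"turn":0.147},{"turn":0.147},{"turn":0.147},{"turn":0.147},{"turn":0.147}]'
python3 -m crank '[{"turn":0.147},{"turn":0.147},{"turn":0.147},{},{}]'
cat >> h.py <<'E'
def st():
    s=manip.state();w,x,y,z=s['tool_rot'];X=np.array([1-2*(y*y+z*z),2*(x*y+w*z)])
    print("t %.2f"%s['time'],np.round(s['tool_pos'],4),"yaw %.3f"%np.arctan2(X[1],X[0]),"j6 %.2f"%s['joint_pos'][5],"F",np.round(s['contact_force'],1),"T",np.round(s['ft_torque'],2),"w %.3f g %.1f"%(s['gripper_width'],s['grasp_force']));return s
def go(tx,ty,yaw):
    "shift in cm along present tool axes to world tx,ty, then the turn"
    s=st();w,x,y,z=s['tool_rot'];a=np.arctan2(2*(x*y+w*z),1-2*(y*y+z*z));d=np.array([tx,ty])-s['tool_pos'][:2]
    print("x %.2f y %.2f cm turn %.3f"%(100*(d@[np.cos(a),np.sin(a)]),100*(d@[np.sin(a),-np.cos(a)]),-((yaw-a+np.pi)%(2*np.pi)-np.pi)))
E
python3 - <<'E'
from h import *
import cv2
go(.531,.0604,.842)
m={k:np.array(v) for k,v in manip.camera_model("wrist").items()}
p,d=manip.grab_frame("wrist");np.savez("pics/w1.npz",p=p,d=d,**m);cv2.imwrite("pics/w1.png",p[:,:,::-1]);print(m['mtx'])
E
```

```text
t 0.10 [0.2366 0.5779 0.2302] yaw 2.753 j6 -0.12 F [ 1.   0.6 -0.5] T [-0.04  0.04  0.01] w 0.999 g 0.0
x -46.86 y -36.72 cm turn 1.911
[[309.70691629   0.         326.33283489]
 [  0.         309.70691629 199.43340748]
 [  0.           0.           1.        ]]schema error: expected keys x, y, z, turn
schema error: expected keys x, y, z, turn
schema error: expected keys x, y, z, turn
schema error: expected keys x, y, z, turn
schema error: expected keys x, y, z, turn
schema error: expected keys x, y, z, turn
```

View pics/w1.png

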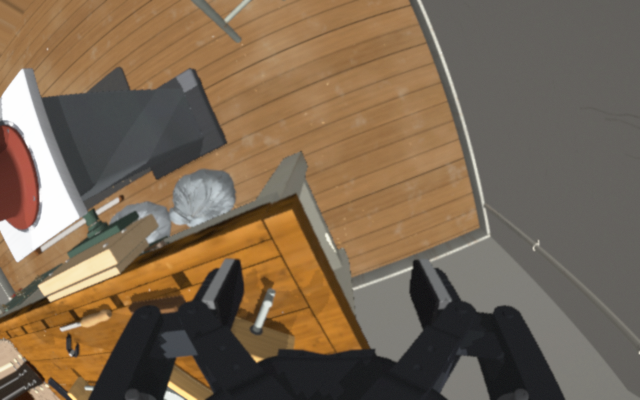

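The calls were refused because every row needs all four keys, so the arm didn't move. The picture only shows the bench edge from the start pose. Resending with all the keys.

```bash

python3 -m crank '[{"x":-3.1,"y":-2.45,"z":0,"turn":0},{"x":-3.1,"y":-2.45,"z":0,"turn":0},{"x":-3.1,"y":-2.45,"z":0,"turn":0},{"x":-3.1,"y":-2.45,"z":0,"turn":0},{"x":-3.1,"y":-2.45,"z":0,"turn":0}]' 50
python3 -m crank '[{"x":-3.1,"y":-2.45,"z":0,"turn":0},{"x":-3.1,"y":-2.45,"z":0,"turn":0},{"x":-3.1,"y":-2.45,"z":0,"turn":0},{"x":-3.1,"y":-2.45,"z":0,"turn":0},{"x":-3.1,"y":-2.45,"z":0,"turn":0}]'
python3 -m crank '[{"x":-3.1,"y":-2.45,"z":0,"turn":0},{"x":-3.1,"y":-2.45,"z":0,"turn":0},{"x":-3.1,"y":-2.45,"z":0,"turn":0},{"x":-3.1,"y":-2.45,"z":0,"turn":0},{"x":-3.1,"y":-2.45,"z":0,"turn":0}]'
python3 -m crank '[{"x":0,"y":0,"z":0,"turn":0.147},{"x":0,"y":0,"z":0,"turn":0.147},{"x":0,"y":0,"z":0,"turn":0.147},{"x":0,"y":0,"z":0,"turn":0.147},{"x":0,"y":0,"z":0,"turn":0.147}]'
python3 -m crank '[{"x":0,"y":0,"z":0,"turn":0.147},{"x":0,"y":0,"z":0,"turn":0.147},{"x":0,"y":0,"z":0,"turn":0.147},{"x":0,"y":0,"z":0,"turn":0.147},{"x":0,"y":0,"z":0,"turn":0.147}]'
python3 -m crank '[{"x":0,"y":0,"z":0,"turn":0.147},{"x":0,"y":0,"z":0,"turn":0.147},{"x":0,"y":0,"z":0,"turn":0.147},{"x":0,"y":0,"z":0,"turn":0},{"x":0,"y":0,"z":0,"turn":0}]'
python3 - <<'E'
from h import *
import cv2
go(.531,.0604,.842)
m={k:np.array(v) for k,v in manip.camera_model("wrist").items()}
p,d=manip.grab_frame("wrist");np.savez("pics/w2.npz",p=p,d=d,**m);cv2.imwrite("pics/w2.png",p[:,:,::-1])
E
```

```text
time: 0.65
tool_pos: [0.3342, 0.4047, 0.2309]
tool_rot: [-0.0, 0.193, 0.981, -0.0]
contact_force: [0.6, -0.3, 0.2]
gripper_width: 0.502
grasp_force: 0.0
time: 1.15
tool_pos: [0.4312, 0.2326, 0.2311]
tool_rot: [-0.0, 0.193, 0.981, -0.0]
contact_force: [0.0, 0.6, 0.7]
gripper_width: 0.5
grasp_force: 0.0
time: 1.65
tool_pos: [0.5283, 0.0605, 0.231]
tool_rot: [-0.0, 0.193, 0.981, 0.0]
contact_force: [0.8, -0.0, -0.6]
gripper_width: 0.499
grasp_force: 0.0
time: 2.15
tool_pos: [0.5276, 0.0619, 0.2308]
tool_rot: [-0.0, 0.535, 0.845, -0.0]
contact_force: [0.9, 0.5, 0.4]
gripper_width: 0.502
grasp_force: 0.0
time: 2.65
tool_pos: [0.5276, 0.062, 0.2309]
tool_rot: [-0.0, 0.803, 0.596, -0.0]
contact_force: [-0.6, 0.3, -0.3]
gripper_width: 0.499
grasp_force: 0.0
time: 3.15
tool_pos: [0.5277, 0.062, 0.231]
tool_rot: [-0.0, 0.912, 0.41, -0.0]
contact_force: [-0.6, 0.3, -0.7]
gripper_width: 0.501
grasp_force: 0.0
t 3.15 [0.5277 0.062  0.231 ] yaw 0.845 j6 0.70 F [-0.6  0.3 -0.7] T [ 0.05 -0.06 -0.01] w 0.501 g 0.0
x 0.10 y 0.35 cm turn 0.003
```

View pics/w2.png

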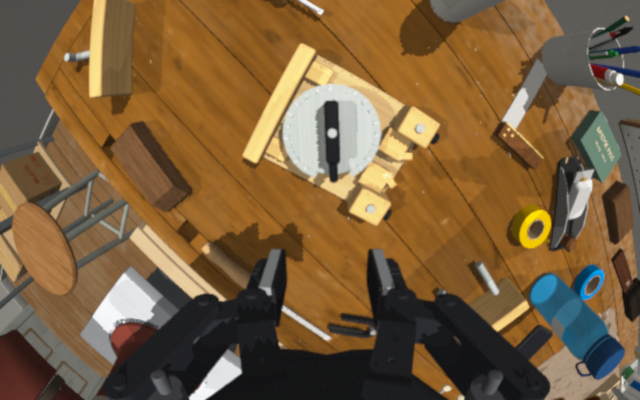

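The wrist view shows the pivot at (332,133), the nose tip at (334,180), and the cheek screws at (419,128) and (370,208). I'll convert these with the fisheye model.

```bash
cat >> h.py <<'E'
def fishz(px,z,m):
    K=m['mtx'];u=(np.array(px)-K[:2,2])/K[0,0];r=np.hypot(*u);v=np.r_[np.sin(r)*u/r,np.cos(r)]
    T=np.linalg.inv(m['world_to_cam']);d=T[:3,:3]@v;c=T[:3,3];return c+d*(z-c[2])/d[2]
def fproj(P,m):
    q=(m['world_to_cam']@np.c_[P,np.ones(len(P))].T)[:3];th=np.arctan2(np.hypot(q[0],q[1]),q[2]);h=np.hypot(q[0],q[1])
    return (m['mtx'][:2,2:]+m['mtx'][0,0]*th*q[:2]/h).T
E
python3 - <<'E'
from h import *
import cv2
f=np.load("pics/w2.npz");m=f
for n,px,z in(("pivot",(332,133),.078),("nose",(334,181),.069),("blunt",(331,101),.078),("screw-",(419.5,128),.045),("screw+",(370,209),.045),("discL",(281.5,133),.047),("discR",(383,133),.047)): print(n,fishz(px,z,m).round(4))
o=f['p'][:,:,::-1]
cv2.imwrite("pics/c3.png",cv2.resize(o[35:235,235:450],None,fx=3,fy=3,interpolation=cv2.INTER_CUBIC)[:600])
E
```

```text
pivot [0.5638 0.0951 0.078 ]
nose [0.5321 0.0559 0.069 ]
blunt [0.5834 0.1187 0.078 ]
screw- [0.638  0.0341 0.045 ]
screw+ [ 0.5371 -0.002   0.045 ]
discL [0.522  0.1278 0.047 ]
discR [0.6029 0.0563 0.047 ]
```

View pics/c3.png

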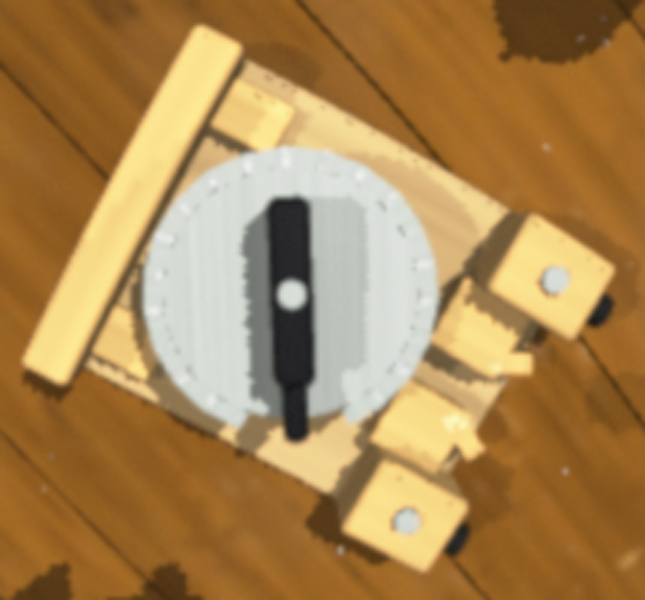

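The enlarged crop gives clean cheek, rail and handle corners: the nose tip at (296,438) and the pivot at (292,295). I'll refit the mould from these.

```bash
python3 - <<'E'
from h import *
import h
m=np.load("pics/w2.npz");m={k:m[k] for k in('mtx','world_to_cam')}
h.proj=fproj
o=[(-60,-70,45),(-100,-70,45),(-100,-36,45),(-60,-36,45),(-60,36,45),(-100,36,45),(-100,70,45),(-60,70,45),(76,-70,45),(56,-70,45),(76,70,45),(56,70,45)]
px=crop([(535,215),(613,270),(572,338),(490,278),(388,458),(467,505),(425,570),(345,525),(200,25),(242,48),(25,365),(68,385)],3,(235,35))
M,r=fit(o,px,m,[.56,.092,1.92]);print(M,r)
B=np.array(fishz(crop((288,198),3,(235,35)),.078,m));A=np.array(fishz(crop((292,295),3,(235,35)),.078,m));N=np.array(fishz(crop((296,438),3,(235,35)),.069,m))
print(A,N,B,np.linalg.norm((N-A)[:2]),np.linalg.norm((B-A)[:2]))
a=np.arctan2(*(N-B)[1::-1]);print(a,M[2]-a-np.pi)
e=lambda r:M[:2]+r*np.array([np.cos(a),np.sin(a)])
print(e(.046));go(*e(.046),a+np.pi)
E
```

```text
[0.56220862 0.09215634 1.9127499 ] [[-0.3, -2.0], [2.9, -1.1], [1.2, 2.0], [-1.0, 3.6], [-0.4, -0.6], [2.8, -0.1], [1.2, 2.2], [-1.4, 2.0], [-0.9, -2.0], [2.1, -1.1], [-1.9, -0.2], [-0.4, 1.3]]
[0.56375557 0.09510046 0.078     ] [0.53186174 0.05659119 0.069     ] [0.58336938 0.11918198 0.078     ] 0.05000180654291311 0.031058350446788
-2.2593614532904 1.0305187019523228
[0.53297884 0.05663705]
t 3.20 [0.5278 0.062  0.2311] yaw 0.844 j6 0.70 F [-0.   0.3  0.1] T [ 0.02 -0.07  0.04] w 0.500 g 0.0
x -0.05 y 0.74 cm turn -0.038
```

```bash

python3 -m crank '[{"x":0,"y":0.6,"z":4.5,"turn":-0.03},{"x":0,"y":0,"z":4.5,"turn":0},{"x":0,"y":0,"z":4.5,"turn":0},{"x":0,"y":0,"z":2.2,"turn":0},{"x":0,"y":0,"z":2.0,"turn":0}]'
python3 -m crank '[{"x":0,"y":0,"z":0,"turn":0},{"x":0,"y":0,"z":0,"turn":0},{"x":0,"y":0,"z":0,"turn":0},{"x":0,"y":0,"z":0,"turn":0},{"x":0,"y":0,"z":0,"turn":0}]' 0
python3 - <<'E'
from h import *
st()
E
```

```text
time: 3.7
tool_pos: [0.531, 0.058, 0.0519]
tool_rot: [-0.001, 0.906, 0.423, -0.001]
contact_force: [0.6, -0.2, 0.6]
gripper_width: 0.497
grasp_force: 0.0
time: 4.2
tool_pos: [0.5332, 0.0579, 0.0555]
tool_rot: [0.001, 0.906, 0.422, 0.001]
contact_force: [-0.7, -0.9, 0.5]
gripper_width: 0.083
grasp_force: 61.1
t 4.20 [0.5332 0.0579 0.0555] yaw 0.872 j6 0.67 F [-0.7 -0.9  0.5] T [-0.06  0.04  0.05] w 0.083 g 61.1
```

```bash

python3 -m crank '[{"x":0.024,"y":0.47,"z":0,"turn":-0.1034},{"x":0.024,"y":0.47,"z":0,"turn":-0.1034},{"x":0.024,"y":0.47,"z":0,"turn":-0.1034},{"x":0.024,"y":0.47,"z":0,"turn":-0.1034},{"x":0.024,"y":0.47,"z":0,"turn":-0.1034}]'
python3 -m crank '[{"x":0.024,"y":0.47,"z":0,"turn":-0.1034},{"x":0.024,"y":0.47,"z":0,"turn":-0.1034},{"x":0.024,"y":0.47,"z":0,"turn":-0.1034},{"x":0.024,"y":0.47,"z":0,"turn":-0.1034},{"x":0.024,"y":0.47,"z":0,"turn":-0.1034}]'
python3 - <<'E'
from h import *
import cv2
go(.562+.0454*np.cos(-1.2236),.093+.0454*np.sin(-1.2236),1.918)
E
```

```text
time: 4.7
tool_pos: [0.5538, 0.0482, 0.0555]
tool_rot: [-0.0, 0.767, 0.641, 0.0]
contact_force: [-1.9, 1.4, 2.3]
gripper_width: 0.087
grasp_force: 61.5
time: 5.2
tool_pos: [0.5768, 0.0501, 0.0555]
tool_rot: [-0.0, 0.578, 0.816, 0.0]
contact_force: [-3.3, 1.0, 3.1]
gripper_width: 0.075
grasp_force: 61.5
t 5.20 [0.5768 0.0501 0.0555] yaw 1.910 j6 -0.38 F [-3.3  1.   3.1] T [ 0.19  0.6  -0.03] w 0.075 g 61.5
x 0.00 y 0.07 cm turn -0.008
```

```bash

python3 -m crank '[{"x":0,"y":0,"z":0,"turn":0},{"x":0,"y":0,"z":0,"turn":0},{"x":0,"y":0,"z":0,"turn":0},{"x":0,"y":0,"z":-3,"turn":0},{"x":0,"y":0,"z":-4.5,"turn":0}]' 60
python3 -m crank '[{"x":0,"y":0,"z":-4.5,"turn":0},{"x":0,"y":0,"z":-4,"turn":0.139},{"x":0,"y":0,"z":-1.5,"turn":0.139},{"x":0,"y":0,"z":0,"turn":0.139},{"x":0,"y":0,"z":0,"turn":0.139}]'
python3 -m crank '[{"x":0,"y":0,"z":0,"turn":0.139},{"x":0,"y":0,"z":0,"turn":0.139},{"x":0,"y":0,"z":0,"turn":0.139},{"x":0,"y":0,"z":0,"turn":0.139},{"x":1.63,"y":-4.03,"z":0,"turn":0}]'
python3 -m crank '[{"x":1.63,"y":-4.03,"z":0,"turn":0},{"x":1.63,"y":-4.03,"z":0,"turn":0},{"x":1.63,"y":-4.03,"z":0,"turn":0},{"x":1.63,"y":-4.03,"z":0,"turn":0},{"x":1.63,"y":-4.03,"z":0,"turn":0}]'
python3 -m crank '[{"x":1.63,"y":-4.03,"z":0,"turn":0},{"x":1.63,"y":-4.03,"z":0,"turn":0},{"x":0,"y":0,"z":0,"turn":0},{"x":0,"y":0,"z":0,"turn":0}]'
python3 - <<'E'
from h import *
import cv2
go(.4378,.3692,.795)
m={k:np.array(v) for k,v in manip.camera_model("wrist").items()}
p,d=manip.grab_frame("wrist");np.savez("pics/w3.npz",p=p,d=d,**m)
t,d=manip.grab_frame("top");np.savez("pics/top3.npz",p=t,d=d)
L=cv2.resize(p[60:360,170:480],None,fx=1.2,fy=1.2); L=p[:,120:520]
R=cv2.resize(t[150:240,265:355],(400,400),interpolation=cv2.INTER_CUBIC)
cv2.imwrite("pics/w3.png",np.hstack([L,R])[:,:,::-1])
E
```

```text
time: 5.7
tool_pos: [0.5738, 0.0498, 0.1265]
tool_rot: [-0.003, 0.58, 0.815, -0.002]
contact_force: [1.0, 0.5, 0.1]
gripper_width: 0.599
grasp_force: 0.0
time: 6.2
tool_pos: [0.5771, 0.0498, 0.231]
tool_rot: [0.001, 0.783, 0.622, 0.001]
contact_force: [-0.7, -0.3, -1.1]
gripper_width: 0.603
grasp_force: 0.0
time: 6.7
tool_pos: [0.5605, 0.0871, 0.2295]
tool_rot: [0.001, 0.924, 0.382, 0.0]
contact_force: [-0.3, 1.6, -0.9]
gripper_width: 0.599
grasp_force: 0.0
time: 7.2
tool_pos: [0.4719, 0.2905, 0.2296]
tool_rot: [0.0, 0.923, 0.386, 0.001]
contact_force: [1.1, 0.2, 0.5]
gripper_width: 0.6
grasp_force: 0.0
time: 7.6
tool_pos: [0.4378, 0.3693, 0.2294]
tool_rot: [0.0, 0.922, 0.387, 0.0]
contact_force: [-0.5, 0.5, -0.0]
gripper_width: 0.606
grasp_force: 0.0
t 7.60 [0.4378 0.3693 0.2294] yaw 0.795 j6 1.35 F [-0.5  0.5 -0. ] T [-0.04  0.06  0.01] w 0.606 g 0.0
x -0.00 y 0.01 cm turn 0.000
```

View pics/w3.png

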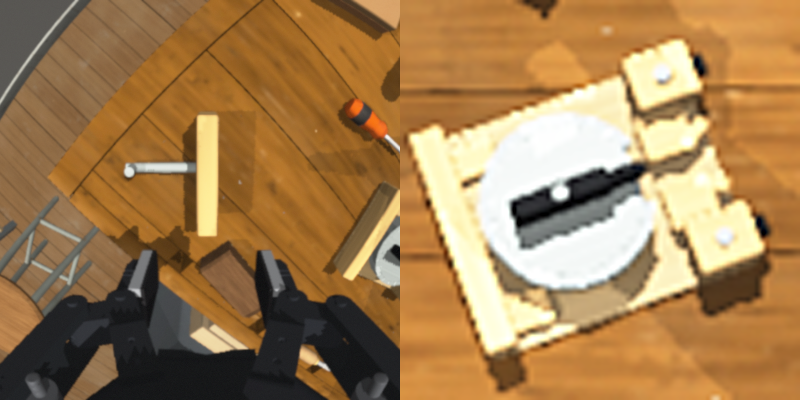

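The left half shows the hooked board centred between the fingers at about (207,175), with its bolt to the left (tool −y). The right half shows the cam nose (640,170) facing the channel. Next: grasp and lift.

```bash

python3 -m crank '[{"x":0,"y":0,"z":4.8,"turn":0},{"x":0,"y":0,"z":4.8,"turn":0},{"x":0,"y":0,"z":4.8,"turn":0},{"x":0,"y":0,"z":3,"turn":0},{"x":0,"y":0,"z":2,"turn":0}]'
python3 -m crank '[{"x":0,"y":0,"z":0,"turn":0},{"x":0,"y":0,"z":0,"turn":0},{"x":0,"y":0,"z":0,"turn":0},{"x":0,"y":0,"z":0,"turn":0},{"x":0,"y":0,"z":0,"turn":0}]' 0
python3 -m crank '[{"x":0,"y":0,"z":-1,"turn":0},{"x":0,"y":0,"z":-3,"turn":0},{"x":0,"y":0,"z":-3,"turn":0},{"x":0,"y":0,"z":-3,"turn":0},{"x":0,"y":0,"z":-3,"turn":0}]' 
python3 - <<'E'
from h import *
c,s=np.cos(1.918),np.sin(1.918)
for X in(-.215,-.120): print(.562+X*c,.093+X*s)
go(.562-.215*c,.093-.215*s,1.918-np.pi/2)
E
```

```text
time: 8.2
tool_pos: [0.4373, 0.3661, 0.0319]
tool_rot: [0.001, 0.923, 0.385, -0.002]
contact_force: [-0.4, 0.0, 0.1]
gripper_width: 0.597
grasp_force: 0.0
time: 8.7
tool_pos: [0.4386, 0.369, 0.0361]
tool_rot: [-0.0, 0.922, 0.387, 0.001]
contact_force: [0.1, -0.3, -3.9]
gripper_width: 0.244
grasp_force: 61.0
time: 9.2
tool_pos: [0.438, 0.3689, 0.1674]
tool_rot: [-0.0, 0.922, 0.387, 0.0]
contact_force: [0.6, 0.1, -3.2]
gripper_width: 0.246
grasp_force: 61.0
0.6351579805888226 -0.10917049704683784
0.6028323612588777 -0.01983934718893275
t 9.20 [0.438  0.3689 0.1674] yaw 0.794 j6 1.35 F [ 0.6  0.1 -3.2] T [ 0.01 -0.08  0.03] w 0.246 g 61.0
x -20.28 y 47.57 cm turn 0.447
```

```bash

python3 -m crank '[{"x":-1.69,"y":3.964,"z":0,"turn":0},{"x":-1.69,"y":3.964,"z":0,"turn":0},{"x":-1.69,"y":3.964,"z":0,"turn":0},{"x":-1.69,"y":3.964,"z":0,"turn":0},{"x":-1.69,"y":3.964,"z":0,"turn":0}]'
python3 -m crank '[{"x":-1.69,"y":3.964,"z":0,"turn":0},{"x":-1.69,"y":3.964,"z":0,"turn":0},{"x":-1.69,"y":3.964,"z":0,"turn":0},{"x":-1.69,"y":3.964,"z":0,"turn":0},{"x":-1.69,"y":3.964,"z":0,"turn":0}]'
python3 -m crank '[{"x":-1.69,"y":3.964,"z":0,"turn":0},{"x":-1.69,"y":3.964,"z":0,"turn":0},{"x":0,"y":0,"z":0,"turn":0.112},{"x":0,"y":0,"z":0,"turn":0.112},{"x":0,"y":0,"z":0,"turn":0.112}]'
python3 -m crank '[{"x":0,"y":0,"z":0,"turn":0.112},{"x":0,"y":0,"z":0,"turn":0},{"x":0,"y":0,"z":0,"turn":0}]'
python3 - <<'E'
from h import *
import cv2
c,s=np.cos(1.918),np.sin(1.918)
go(.562-.215*c,.093-.215*s,1.918-np.pi/2)
m={k:np.array(v) for k,v in manip.camera_model("wrist").items()}
p,d=manip.grab_frame("wrist");np.savez("pics/w4.npz",p=p,d=d,**m)
cv2.imwrite("pics/w4.png",cv2.resize(p[60:290,170:480],None,fx=2.5,fy=2.5,interpolation=cv2.INTER_CUBIC)[:,:,::-1])
E
```

```text
time: 9.7
tool_pos: [0.5207, 0.1682, 0.1664]
tool_rot: [0.0, 0.922, 0.387, 0.001]
contact_force: [0.7, 0.6, -3.7]
gripper_width: 0.247
grasp_force: 61.1
time: 10.2
tool_pos: [0.6028, -0.0312, 0.1663]
tool_rot: [0.0, 0.922, 0.387, 0.0]
contact_force: [1.6, 0.5, -3.5]
gripper_width: 0.251
grasp_force: 61.1
time: 10.7
tool_pos: [0.6352, -0.1098, 0.166]
tool_rot: [0.0, 0.975, 0.224, 0.0]
contact_force: [0.6, 0.5, -3.2]
gripper_width: 0.248
grasp_force: 61.3
time: 11.0
tool_pos: [0.6352, -0.1092, 0.1658]
tool_rot: [0.0, 0.985, 0.173, 0.0]
contact_force: [0.3, 0.4, -3.0]
gripper_width: 0.248
grasp_force: 61.3
t 11.00 [ 0.6352 -0.1092  0.1658] yaw 0.348 j6 0.94 F [ 0.3  0.4 -3. ] T [ 0.05  0.01 -0.01] w 0.248 g 61.3
x -0.00 y -0.00 cm turn 0.001
```

View pics/w4.png

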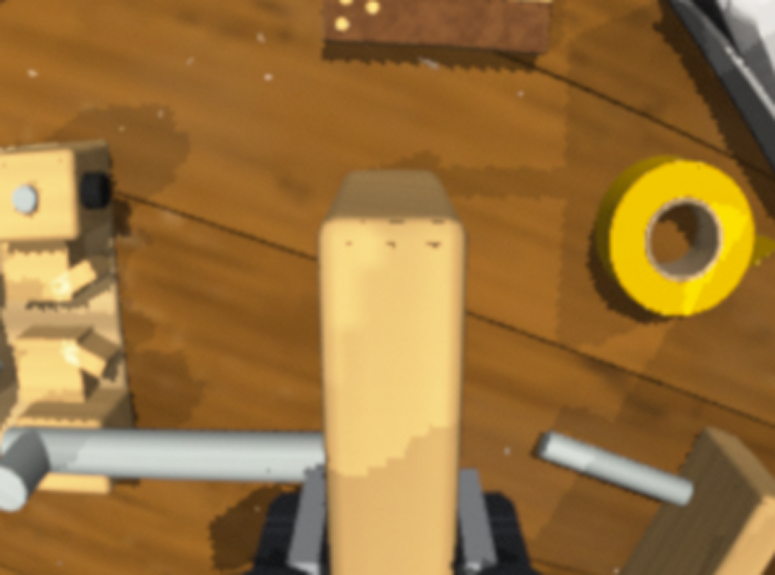

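The held board is parallel to the mould front. A dowel tip shows at crop (545,445), and the channel lead-in runs between about (95,283) and (95,340). Next: checking clearance and lateral offset numerically.

```bash
python3 - <<'E'
from h import *
m=np.load("pics/w4.npz")
M=np.array([.562,.093]);a=1.918
def mf(px,z):
    w=fishz(crop(px,2.5,(170,60)),z,m)[:2];d=w-M;return (w.round(4),(d@[np.cos(a),np.sin(a)]).round(4),(d@[-np.sin(a),np.cos(a)]).round(4))
for n,p,z in(("leadmid",(95,312),.026),("screw-",(23,200),.045),("cheek- front inner",(73,240),.045),("cheek- front outer",(73,150),.045),("dowel tip",(545,445),.016),("pin top",(12,485),.131+.037),("board corner -x",(462,222),.201),("corner +x",(321,222),.201),("tape",(680,315),.024)):print(n,mf(p,z))
E
```

```text
leadmid (array([0.5967, 0.003 ]), np.float64(-0.0964), np.float64(-0.002))
screw- (array([0.6369, 0.036 ]), np.float64(-0.0791), np.float64(-0.051))
cheek- front inner (array([0.6285, 0.0124]), np.float64(-0.0984), np.float64(-0.0351))
cheek- front outer (array([0.6604, 0.0209]), np.float64(-0.1012), np.float64(-0.068))
dowel tip (array([ 0.6005, -0.1911]), np.float64(-0.2803), np.float64(0.0605))
pin top (array([ 0.6086, -0.027 ]), np.float64(-0.1287), np.float64(-0.003))
board corner -x (array([ 0.7004, -0.0956]), np.float64(-0.2245), np.float64(-0.066))
corner +x (array([ 0.6937, -0.077 ]), np.float64(-0.2047), np.float64(-0.0659))
tape (array([ 0.6746, -0.218 ]), np.float64(-0.3308), np.float64(-0.0001))
```

```bash

python3 -m crank '[{"x":-0.15,"y":0,"z":4,"turn":0},{"x":0,"y":0,"z":4,"turn":0},{"x":0,"y":0,"z":3.5,"turn":0},{"x":0,"y":0,"z":1.3,"turn":0},{"x":0,"y":0,"z":0,"turn":0}]'
python3 -m crank '[{"x":0,"y":0,"z":0,"turn":0},{"x":0,"y":0,"z":0,"turn":0}]'
python3 - <<'E'
from h import *
import cv2
c,s=np.cos(1.918),np.sin(1.918)
go(.562-.12*c,.093-.12*s,1.918-np.pi/2)
m={k:np.array(v) for k,v in manip.camera_model("wrist").items()}
p,d=manip.grab_frame("wrist");np.savez("pics/w5.npz",p=p,d=d,**m)
cv2.imwrite("pics/w5.png",cv2.resize(p[90:290,70:335],None,fx=3,fy=3,interpolation=cv2.INTER_CUBIC)[:,:,::-1])
E
```

```text
time: 11.55
tool_pos: [0.6336, -0.1097, 0.0375]
tool_rot: [-0.0, 0.985, 0.173, -0.001]
contact_force: [0.5, 0.5, -3.7]
gripper_width: 0.249
grasp_force: 62.0
time: 11.75
tool_pos: [0.6345, -0.1099, 0.0384]
tool_rot: [0.0, 0.985, 0.172, 0.001]
contact_force: [-0.6, 0.2, -3.1]
gripper_width: 0.247
grasp_force: 62.1
t 11.75 [ 0.6345 -0.1099  0.0384] yaw 0.346 j6 0.94 F [-0.6  0.2 -3.1] T [-0.03 -0.02 -0.02] w 0.247 g 62.1
x 0.08 y -9.55 cm turn -0.001
```

View pics/w5.png

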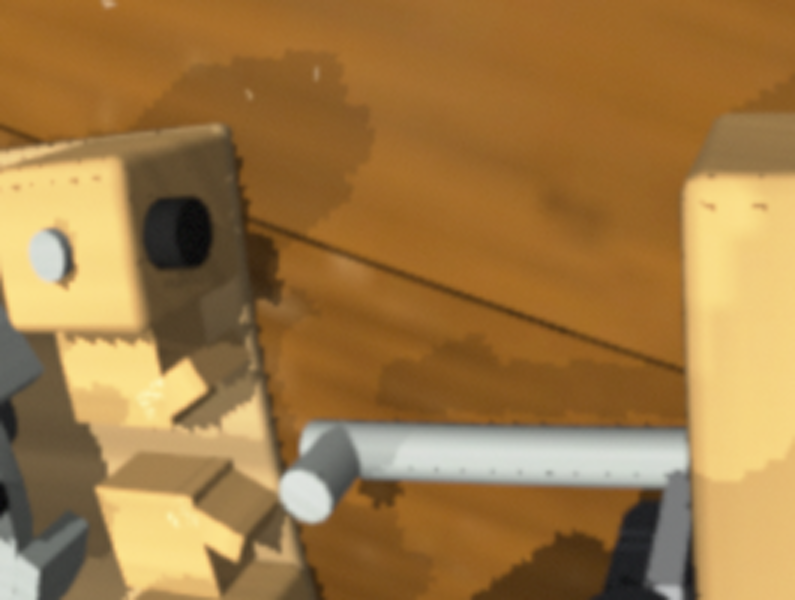

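The pin top is at crop (307,497). The channel's guide top edges run along (80,425)–(170,418) and (97,488)–(195,488).

```bash
python3 - <<'E'
from h import *
m=np.load("pics/w5.npz")
M=np.array([.562,.093]);a=1.918
def mf(px,z):
    w=fishz(crop(px,3,(70,90)),z,m)[:2];d=w-M;return ((d@[np.cos(a),np.sin(a)]).round(4),(d@[-np.sin(a),np.cos(a)]).round(4))
for n,p,z in(("pin",(307,497),.039),("up1",(80,425),.026),("up2",(170,418),.026),("lo1",(97,488),.026),("lo2",(195,488),.026),("lo1b",(130,455),.006),("uptip",(208,390),.026),("lotip",(245,555),.026),("cheekcorner-in",(145,330),.045),("cheekc-out",(120,158),.045),("board corner",(685,185),.072)):print(n,mf(p,z))
E
```

```text
pin (np.float64(-0.1263), np.float64(-0.0002))
up1 (np.float64(-0.0572), np.float64(-0.0068))
up2 (np.float64(-0.0863), np.float64(-0.0097))
lo1 (np.float64(-0.0569), np.float64(0.0096))
lo2 (np.float64(-0.0884), np.float64(0.0072))
lo1b (np.float64(-0.0526), np.float64(0.0108))
uptip (np.float64(-0.0988), np.float64(-0.0165))
lotip (np.float64(-0.0975), np.float64(0.0237))
cheekcorner-in (np.float64(-0.1007), np.float64(-0.0363))
cheekc-out (np.float64(-0.1014), np.float64(-0.0682))
board corner (np.float64(-0.2051), np.float64(-0.0637))
```

```bash

python3 -m crank '[{"x":0,"y":-1.2,"z":0,"turn":0},{"x":0,"y":-1.2,"z":0,"turn":0},{"x":0,"y":-1.2,"z":0,"turn":0},{"x":0,"y":-0.9,"z":0,"turn":0},{"x":0,"y":-0.8,"z":0,"turn":0}]'
python3 -m crank '[{"x":0,"y":-0.7,"z":0,"turn":0},{"x":0,"y":-0.7,"z":0,"turn":0},{"x":0,"y":-0.6,"z":0,"turn":0},{"x":0,"y":0,"z":0,"turn":0}]'
python3 - <<'E'
from h import *
c,s=np.cos(1.918),np.sin(1.918)
go(.562-.12*c,.093-.12*s,1.918-np.pi/2)
E
```

```text
time: 12.3
tool_pos: [0.6153, -0.0587, 0.0372]
tool_rot: [-0.0, 0.985, 0.172, -0.0]
contact_force: [0.5, 0.2, -3.6]
gripper_width: 0.25
grasp_force: 62.1
time: 12.7
tool_pos: [0.6087, -0.0404, 0.0372]
tool_rot: [-0.0, 0.985, 0.172, -0.0]
contact_force: [-0.1, -0.2, -3.7]
gripper_width: 0.25
grasp_force: 62.1
t 12.70 [ 0.6087 -0.0404  0.0372] yaw 0.346 j6 1.04 F [-0.1 -0.2 -3.7] T [-0.01  0.   -0.01] w 0.250 g 62.1
x 0.15 y -2.13 cm turn -0.001
```

```bash

python3 -m crank '[{"x":0,"y":-0.5,"z":0,"turn":0},{"x":0,"y":-0.5,"z":0,"turn":0},{"x":0,"y":-0.5,"z":0,"turn":0},{"x":0,"y":-0.4,"z":0,"turn":0},{"x":0,"y":0,"z":0,"turn":0}]'
python3 - <<'E'
from h import *
c,s=np.cos(1.918),np.sin(1.918)
go(.562-.12*c,.093-.12*s,1.918-np.pi/2)
E
```

```text
time: 13.2
tool_pos: [0.6023, -0.0227, 0.0372]
tool_rot: [-0.0, 0.985, 0.172, -0.0]
contact_force: [0.1, 0.4, -3.4]
gripper_width: 0.248
grasp_force: 62.1
t 13.20 [ 0.6023 -0.0227  0.0372] yaw 0.346 j6 1.06 F [ 0.1  0.4 -3.4] T [-0.03 -0.01 -0.05] w 0.248 g 62.1
x 0.15 y -0.25 cm turn -0.001
```

```bash

python3 -m crank '[{"x":0,"y":-0.15,"z":0,"turn":0},{"x":0,"y":-0.15,"z":0,"turn":0},{"x":0,"y":0,"z":0,"turn":0}]' | grep -E "pos|contact"
python3 -m crank '[{"x":0,"y":-0.15,"z":0,"turn":0},{"x":0,"y":0,"z":0,"turn":0}]'| grep -E "pos|contact"
python3 -m crank '[{"x":0,"y":-0.15,"z":0,"turn":0},{"x":0,"y":0,"z":0,"turn":0}]'| grep -E "pos|contact"
```

```text
tool_pos: [0.6015, -0.0203, 0.0373]
contact_force: [0.4, 0.7, -3.9]
tool_pos: [0.6011, -0.0191, 0.0373]
contact_force: [0.8, -0.8, -3.5]
tool_pos: [0.6007, -0.0178, 0.0374]
contact_force: [0.0, -1.7, -3.9]
```

```bash

python3 -m crank '[{"x":0,"y":0.15,"z":0.1,"turn":0},{"x":0,"y":0,"z":0,"turn":0}]'
python3 -m crank '[{"x":0,"y":0,"z":0,"turn":0},{"x":0,"y":0,"z":0,"turn":0},{"x":0,"y":0,"z":0,"turn":0},{"x":0,"y":0,"z":0,"turn":0}]' 45
python3 -m crank '[{"x":0,"y":0,"z":-1,"turn":0},{"x":0,"y":0,"z":-3,"turn":0},{"x":0,"y":0,"z":-4,"turn":0},{"x":0,"y":0,"z":-4,"turn":0},{"x":0,"y":0,"z":0,"turn":0}]'
python3 - <<'E'
from h import *
g=1.918-np.pi
go(.562+.0454*np.cos(g),.093+.0454*np.sin(g),1.915)
E
```

```text
time: 14.1
tool_pos: [0.6011, -0.0191, 0.0363]
tool_rot: [-0.0, 0.985, 0.172, 0.0]
contact_force: [1.4, -1.0, -2.4]
gripper_width: 0.252
grasp_force: 62.1
time: 14.5
tool_pos: [0.6014, -0.0189, 0.0367]
tool_rot: [0.0, 0.985, 0.172, 0.0]
contact_force: [1.0, -0.4, 0.6]
gripper_width: 0.446
grasp_force: 0.0
time: 15.0
tool_pos: [0.6056, -0.0196, 0.1654]
tool_rot: [0.002, 0.985, 0.172, 0.007]
contact_force: [1.8, 0.5, 0.3]
gripper_width: 0.454
grasp_force: 0.0
t 15.00 [ 0.6056 -0.0196  0.1654] yaw 0.346 j6 1.07 F [1.8 0.5 0.3] T [-0.01 -0.01  0.03] w 0.454 g 0.0
x -0.27 y -7.53 cm turn -1.569
```

```bash

python3 -m crank '[{"x":0.03,"y":-3.7,"z":0,"turn":0},{"x":0.03,"y":-3.65,"z":0,"turn":0},{"x":0,"y":0,"z":0,"turn":-0.1426},{"x":0,"y":0,"z":0,"turn":-0.1426},{"x":0,"y":0,"z":0,"turn":-0.1426}]' 50
python3 -m crank '[{"x":0,"y":0,"z":0,"turn":-0.1426},{"x":0,"y":0,"z":0,"turn":-0.1426},{"x":0,"y":0,"z":0,"turn":-0.1426},{"x":0,"y":0,"z":0,"turn":-0.1426},{"x":0,"y":0,"z":0,"turn":-0.1426}]'
python3 -m crank '[{"x":0,"y":0,"z":0,"turn":-0.1426},{"x":0,"y":0,"z":0,"turn":-0.1426},{"x":0,"y":0,"z":0,"turn":-0.1426},{"x":0,"y":0,"z":0,"turn":0},{"x":0,"y":0,"z":0,"turn":0}]'
python3 - <<'E'
from h import *
go(.5768,.0501,1.912)
p,d=manip.grab_frame("top");np.savez("pics/top6.npz",p=p,d=d)
E
```

```text
time: 15.5
tool_pos: [0.5765, 0.0508, 0.1565]
tool_rot: [0.0, 0.925, 0.38, 0.0]
contact_force: [0.4, -0.9, 0.5]
gripper_width: 0.5
grasp_force: 0.0
time: 16.0
tool_pos: [0.5766, 0.0504, 0.1564]
tool_rot: [-0.0, 0.734, 0.679, -0.0]
contact_force: [0.8, -0.7, 0.1]
gripper_width: 0.497
grasp_force: 0.0
time: 16.5
tool_pos: [0.5766, 0.0504, 0.1564]
tool_rot: [0.0, 0.577, 0.817, 0.0]
contact_force: [0.3, 0.7, 0.4]
gripper_width: 0.502
grasp_force: 0.0
t 16.50 [0.5766 0.0504 0.1564] yaw 1.911 j6 -0.38 F [0.3 0.7 0.4] T [-0.01  0.01  0.  ] w 0.502 g 0.0
x -0.03 y 0.01 cm turn -0.001
```

```bash

python3 -m crank '[{"x":0,"y":0,"z":4,"turn":0},{"x":0,"y":0,"z":3.5,"turn":0},{"x":0,"y":0,"z":2.6,"turn":0},{"x":0,"y":0,"z":0,"turn":0}]'
python3 -m crank '[{"x":0,"y":0,"z":0,"turn":0},{"x":0,"y":0,"z":0,"turn":0},{"x":0,"y":0,"z":0,"turn":0},{"x":0,"y":0,"z":0,"turn":0},{"x":0,"y":0,"z":0,"turn":0}]' 0
python3 -m crank '[{"x":0.025,"y":-0.472,"z":0,"turn":0.105},{"x":0.025,"y":-0.472,"z":0,"turn":0.105},{"x":0.025,"y":-0.472,"z":0,"turn":0.105},{"x":0.025,"y":-0.472,"z":0,"turn":0.105},{"x":0.025,"y":-0.472,"z":0,"turn":0.105}]'
python3 - <<'E'
from h import *
s=st();d=s['tool_pos'][:2]-np.array([.562,.093]);print(np.hypot(*d),np.arctan2(d[1],d[0]),"cam",1.918-np.pi-np.arctan2(d[1],d[0]))
E
```

```text
time: 16.95
tool_pos: [0.5729, 0.0505, 0.0506]
tool_rot: [-0.004, 0.576, 0.817, -0.002]
contact_force: [-0.6, 0.2, -1.0]
gripper_width: 0.499
grasp_force: 0.0
time: 17.45
tool_pos: [0.5782, 0.0502, 0.0579]
tool_rot: [0.002, 0.576, 0.818, 0.001]
contact_force: [-1.7, -2.5, 7.3]
gripper_width: 0.081
grasp_force: 60.9
time: 17.95
tool_pos: [0.5549, 0.0477, 0.0579]
tool_rot: [0.002, 0.769, 0.639, 0.001]
contact_force: [-2.1, -2.1, 6.3]
gripper_width: 0.079
grasp_force: 61.0
t 17.95 [0.5549 0.0477 0.0579] yaw 1.386 j6 0.14 F [-2.1 -2.1  6.3] T [-0.37  0.33  0.25] w 0.079 g 61.0
0.045866919594504514 -1.7251965650928758 cam 0.5016039115030826
```

```bash

for i in 1; do
python3 -m crank '[{"x":0.025,"y":-0.472,"z":-0.15,"turn":0.105},{"x":0.025,"y":-0.472,"z":0,"turn":0.105},{"x":0.025,"y":-0.472,"z":0,"turn":0.105},{"x":0.025,"y":-0.472,"z":0,"turn":0.105},{"x":0.025,"y":-0.472,"z":0,"turn":0.105}]'
done
python3 - <<'E'
from h import *
s=st();d=s['tool_pos'][:2]-np.array([.562,.093]);print(np.hypot(*d),"cam",1.918-np.pi-np.arctan2(d[1],d[0]))
p,d=manip.grab_frame("top");np.savez("pics/top7.npz",p=p,d=d)
q=np.load("pics/top6.npz")['p'];q0=np.load("pics/top3.npz")['p']
E
```

```text
time: 18.45
tool_pos: [0.5329, 0.0577, 0.058]
tool_rot: [0.001, 0.909, 0.417, 0.001]
contact_force: [-0.5, -3.4, 0.4]
gripper_width: 0.077
grasp_force: 60.3
t 18.45 [0.5329 0.0577 0.058 ] yaw 0.860 j6 0.68 F [-0.5 -3.4  0.4] T [-0.55  0.07  0.12] w 0.077 g 60.3
0.04576256617622852 cam 1.0355320337400638
```

```bash

python3 -m crank '[{"x":0.025,"y":-0.472,"z":0,"turn":0.105},{"x":0.025,"y":-0.472,"z":0,"turn":0.105},{"x":0.025,"y":-0.472,"z":0,"turn":0.105},{"x":0.025,"y":-0.472,"z":0,"turn":0.105},{"x":0.025,"y":-0.472,"z":0,"turn":0.105}]'
python3 -m crank '[{"x":0.025,"y":-0.472,"z":0,"turn":0.105},{"x":0.025,"y":-0.472,"z":0,"turn":0.105},{"x":0.025,"y":-0.472,"z":0,"turn":0.105},{"x":0.025,"y":-0.472,"z":0,"turn":0.105},{"x":0.025,"y":-0.472,"z":0,"turn":0.105}]'
python3 - <<'E'
from h import *
s=st();d=s['tool_pos'][:2]-np.array([.562,.093]);print(np.hypot(*d),"cam",1.918-np.pi-np.arctan2(d[1],d[0]))
E
```

```text
time: 19.0
tool_pos: [0.5194, 0.0769, 0.058]
tool_rot: [0.001, 0.986, 0.168, 0.0]
contact_force: [-2.7, -4.2, 4.1]
gripper_width: 0.083
grasp_force: 60.6
time: 19.5
tool_pos: [0.5173, 0.1002, 0.0579]
tool_rot: [0.001, 0.996, -0.094, -0.0]
contact_force: [-3.3, -4.8, 4.9]
gripper_width: 0.081
grasp_force: 60.8
t 19.50 [0.5173 0.1002 0.0579] yaw -0.188 j6 1.81 F [-3.3 -4.8  4.9] T [-0.88  0.66  0.05] w 0.081 g 60.8
0.0453239198453899 cam -4.204828630374061
```

```bash

python3 -m crank '[{"x":0.025,"y":-0.472,"z":0,"turn":0.105},{"x":0.025,"y":-0.472,"z":0,"turn":0.105},{"x":0.025,"y":-0.472,"z":0,"turn":0.105},{"x":0.025,"y":-0.472,"z":0,"turn":0.105},{"x":0.025,"y":-0.472,"z":0,"turn":0.105}]'
python3 -m crank '[{"x":0.025,"y":-0.472,"z":0,"turn":0.105},{"x":0.025,"y":-0.472,"z":0,"turn":0.105},{"x":0.025,"y":-0.472,"z":0,"turn":0.105},{"x":0.025,"y":-0.472,"z":0,"turn":0.105},{"x":0.025,"y":-0.472,"z":0,"turn":0.105},{"x":0,"y":0,"z":0,"turn":0}]' || true
python3 - <<'E'
from h import *
s=st();d=s['tool_pos'][:2]-np.array([.562,.093]);print(np.hypot(*d),"cam",1.918-np.pi-np.arctan2(d[1],d[0])+2*np.pi)
E
```

```text
time: 20.0
tool_pos: [0.5261, 0.1203, 0.0579]
tool_rot: [0.003, 0.937, -0.348, -0.001]
contact_force: [-2.2, 3.5, 6.8]
gripper_width: 0.078
grasp_force: 60.5
t 20.00 [0.5261 0.1203 0.0579] yaw -0.711 j6 2.37 F [-2.2  3.5  6.8] T [0.43 0.17 0.39] w 0.078 g 60.5
0.04508800464590809 cam 2.56832670534134schema error: expected 1 to 5 rows
```

```bash

python3 -m crank '[{"x":0.025,"y":-0.472,"z":0,"turn":0.105},{"x":0.025,"y":-0.472,"z":0,"turn":0.105},{"x":0.025,"y":-0.472,"z":0,"turn":0.105},{"x":0.025,"y":-0.472,"z":0,"turn":0.105},{"x":0.025,"y":-0.472,"z":0,"turn":0.105}]'
python3 -m crank '[{"x":0.01,"y":-0.18,"z":0,"turn":0.04},{"x":0,"y":0,"z":0,"turn":0}]'
python3 - <<'E'
from h import *
s=st();d=s['tool_pos'][:2]-np.array([.562,.093]);print(np.hypot(*d),"cam",1.918-np.pi-np.arctan2(d[1],d[0])+2*np.pi)
E
```

```text
time: 20.5
tool_pos: [0.5464, 0.1351, 0.0579]
tool_rot: [0.001, 0.815, -0.58, -0.001]
contact_force: [-6.6, -2.0, 6.4]
gripper_width: 0.076
grasp_force: 60.9
time: 20.7
tool_pos: [0.5484, 0.1358, 0.0579]
tool_rot: [0.0, 0.804, -0.595, -0.0]
contact_force: [-4.4, -0.7, 4.8]
gripper_width: 0.076
grasp_force: 60.8
t 20.70 [0.5484 0.1358 0.0579] yaw -1.275 j6 2.96 F [-4.4 -0.7  4.8] T [-0.33  0.79 -0.01] w 0.076 g 60.8
0.044944830304617295 cam 3.1805587772479353
```

```bash

python3 -m crank '[{"x":0,"y":0,"z":0,"turn":0},{"x":0,"y":0,"z":0,"turn":0},{"x":0,"y":0,"z":0,"turn":0},{"x":0,"y":0,"z":0,"turn":0},{"x":0,"y":0,"z":-2,"turn":0}]' 50
python3 -m crank '[{"x":0,"y":0,"z":-4.5,"turn":0},{"x":0,"y":0,"z":-4.5,"turn":0},{"x":0,"y":0,"z":-4.5,"turn":0},{"x":-4.5,"y":0,"z":0,"turn":0},{"x":-4.5,"y":0,"z":0,"turn":0}]'
python3 -m crank '[{"x":-4.5,"y":0,"z":0,"turn":0},{"x":-4.5,"y":0,"z":0,"turn":0},{"x":0,"y":0,"z":0,"turn":0},{"x":0,"y":0,"z":0,"turn":0}]'
python3 - <<'E'
from h import *
st()
p,d=manip.grab_frame("top");np.savez("pics/top8.npz",p=p,d=d)
m={k:np.array(v) for k,v in manip.camera_model("top").items()}
v,u=np.mgrid[140:260,230:400];D=d[v,u]
c=np.stack([(u-m['mtx'][0,2])/m['mtx'][0,0]*D,(v-m['mtx'][1,2])/m['mtx'][1,1]*D,D,np.ones_like(D)],-1)
W=(c@np.linalg.inv(m['world_to_cam']).T)[...,:3].reshape(-1,3);col=p[v,u].reshape(-1,3).astype(int)
a=1.918;q=W[:,:2]-[.562,.093];X=q@[np.cos(a),np.sin(a)]*1000;Y=q@[-np.sin(a),np.cos(a)]*1000;Z=W[:,2]*1000
b=(Z>60)&(Z<78)&(X<-80)&(X>-160)&(abs(Y)<80)
print("board top n",b.sum(),"X",np.percentile(X[b],[2,50,98]),"Y",Y[b].min(),Y[b].max(),"Z",np.median(Z[b]),"slope",np.polyfit(Y[b],X[b],1))
k=(Z>40)&(Z<50)&(X<-50)&(X>-130)&(abs(Y)<75)&(abs(Y)>33);print("cheek top X",np.percentile(X[k],[2,50,98]),k.sum())
h=(col.sum(1)<120)&(Z>55)&(np.hypot(X,Y)<60);print("handle",X[h].min(),X[h].max(),"at max Y",Y[h][X[h]>35].mean(),Y[h][X[h]<-15].mean())
E
```

```text
time: 21.2
tool_pos: [0.546, 0.1355, 0.0739]
tool_rot: [0.002, 0.803, -0.595, -0.002]
contact_force: [-0.4, 0.2, -0.4]
gripper_width: 0.501
grasp_force: 0.0
time: 21.7
tool_pos: [0.5237, 0.2225, 0.2149]
tool_rot: [-0.002, 0.803, -0.597, 0.002]
contact_force: [0.9, 0.4, -1.0]
gripper_width: 0.501
grasp_force: 0.0
time: 22.1
tool_pos: [0.5068, 0.274, 0.2114]
tool_rot: [-0.01, 0.82, -0.572, -0.013]
contact_force: [-0.4, 0.4, -0.2]
gripper_width: 0.501
grasp_force: 0.0
t 22.10 [0.5068 0.274  0.2114] yaw -1.218 j6 3.13 F [-0.4  0.4 -0.2] T [-0.04  0.   -0.06] w 0.501 g 0.0
board top n 427 X [-122.99864778 -111.87517313 -101.83686308] Y -61.44454121902828 68.62105115118574 Z 70.33556556317922 slope [-1.35313265e-03 -1.11947857e+02]
cheek top X [-102.2048103   -81.66994603  -62.18189005] 379
handle -31.80279463357176 47.07469581786294 at max Y 1.664633746940127 6.489786779545778
```

```bash
python3 - <<'E'
from h import *
import cv2
a=np.load("pics/top0.npz");b=np.load("pics/top8.npz")
df=(np.abs(a['p'].astype(int)-b['p']).sum(2)>90).astype(np.uint8)
n,_,s,_=cv2.connectedComponentsWithStats(cv2.dilate(df,np.ones((3,3))))
print([r.tolist() for r in s[1:] if r[4]>40])
d=b['d'];m={k:np.array(v) for k,v in manip.camera_model("top").items()}
v,u=np.mgrid[140:260,230:400];D=d[v,u]
W=(np.stack([(u-m['mtx'][0,2])/m['mtx'][0,0]*D,(v-m['mtx'][1,2])/m['mtx'][1,1]*D,D,np.ones_like(D)],-1)@np.linalg.inv(m['world_to_cam']).T).reshape(-1,4)
q=W[:,:2]-[.562,.093];t=1.918;X=q@[np.cos(t),np.sin(t)]*1000;Y=q@[-np.sin(t),np.cos(t)]*1000;Z=W[:,2]*1000
k=(Z>40)&(Z<50)&(X<-60)&(X>-98);print("cheek Y",Y[k&(Y<0)].min(),Y[k&(Y>0)].max());st()
E
```

```text
[[148, 141, 158, 259, 13127], [321, 154, 36, 66, 979], [318, 173, 11, 6, 46], [282, 182, 42, 41, 879], [281, 250, 113, 44, 1496], [146, 254, 16, 17, 143], [436, 262, 15, 7, 66], [0, 313, 98, 87, 5940], [211, 334, 38, 4, 136], [230, 358, 11, 9, 71], [239, 395, 23, 5, 69]]
cheek Y -69.06537834014773 71.11459996392219
t 22.15 [0.507  0.2735 0.2115] yaw -1.219 j6 3.13 F [0.3 0.3 0.5] T [0.05 0.03 0.03] w 0.496 g 0.0
```

```bash
python3 - <<'E'
import numpy as np,cv2
a=np.load("pics/top0.npz");b=np.load("pics/top8.npz")
for n,(u0,u1,v0,v1) in dict(capo=(382,412,244,274),dowel=(402,452,163,218),tape=(396,424,132,160),bottle=(278,303,90,132),tube=(218,242,112,144),driver=(222,265,163,184),sand=(229,281,260,291)).items():
    t=a['p'][v0:v1,u0:u1];r=b['p'][v0-8:v1+8,u0-8:u1+8];k=cv2.minMaxLoc(cv2.matchTemplate(r,t,cv2.TM_CCOEFF_NORMED));
    dd=np.abs(a['d'][v0:v1,u0:u1]-b['d'][v0:v1,u0:u1]);print(n,k[3],round(k[1],3),"depth med diff",np.median(dd).round(4),(dd>.01).mean().round(3))
E
```

```text
capo (8, 8) 0.966 depth med diff 0.0022 0.007
dowel (8, 8) 0.998 depth med diff 0.0023 0.008
tape (8, 8) 0.998 depth med diff 0.0024 0.013
bottle (8, 8) 0.994 depth med diff 0.0023 0.015
tube (8, 8) 0.981 depth med diff 0.0023 0.02
driver (8, 8) 0.687 depth med diff 0.0036 0.31
sand (8, 8) 0.296 depth med diff 0.5005 0.558
```

```bash
python3 -c "
from plant import manip
print(manip.job_done())"
```

```text
the job is handed in; nothing more can be done
None
```

The mould is closed and handed in at about 22 s: the top camera put the board within about 1 mm of home, square to the cheeks and about 2.6 mm to one side. The cam was at about 3.2 rad, with everything released. The dowel board, bottle, tape, tube and capo had not moved; the arm hid the driver and sanding block from that last check.

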